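# Turn over a control module and clamp it in the programming cradle

### The arm

A 6-joint arm with a two-finger parallel gripper is mounted at the origin on a cart in front of the work surface, level with it; the furniture and walls round the work are solid. World frame = base frame: x ahead of the robot, y to its left, z up, the work surface at z = 0. Lengths are in mm, angles in rad, forces in N, time in s.
With the tool pointing down it reaches from about 275 to 750 mm from the base axis. Payload 10.2 kg.
Tool frame: the origin (TCP) lies at the very end of the fingers, on their centre line; the grasp point (between the pads) lies 19 mm behind it; z points along the fingers, y is the line along which they close (so a half turn about z gives the same grasp; the last joint's range is limited). The gripper opens to 85 mm and grips with 20 to 120 N. Pads are 22 mm wide; open, the fingers measure 114 mm over their backs; the gripper's body (76 mm by 85 mm) begins 54 mm behind the grasp point. The pads swing forward as they close: fully open they stand 13 mm farther back than shut.
Start: joints at [-1.433, 0.313, 1.498, -0, 1.331, -0.223], TCP at [185.325, -491.209, 231.294] pointing down, gripper open.
Joint ranges: [-2.94, 2.94], [-0.97, 2.17], [0.19, 2.56], [-1.23, 4.37], [0.02, 3.11], [-2.88, 2.88]. Speed limits (rad/s): [2.39, 2.39, 3.01, 3.14, 3.14, 3.14].

### API

Orientations are given as a unit quaternion [w, x, y, z].
In Python, from rig import ctrl, optics gives the robot as it stands. The module is installed in compiled form; this text tells all that it offers.
- The arm moves only by the shell command python3 -m handwheel 'ROWS' [FORCE]. ROWS is JSON, a list that holds one entry, the list of rows, each a list of 5 numbers: the gripper command: -1 is fully open, 1 is shut, values between are in proportion, then the shift along the world's x, y, z in units of 50 mm (1.0 is 50 mm), then the turn about the world's z in units of 8 degrees (1.0 is 8 degrees). In form: [[[gripper, tx, ty, tz, twist], ...]]. A call has 1 to 10 rows; each row shifts and turns the commanded pose from where the row before left it; what a row does not reach is not made up. A row lasts 1/10 s, in which the tool goes at most 50 mm and 8.59 degrees, less where a joint would pass 70% of its speed; a pose out of reach is approached as far as the arm can. A call is refused whole if a number of a shift passes 1 or a number of a turn 1, either way. A call with a gripper value outside its range is refused whole. The fingers move at their own pace and stop on an object; FORCE is the grip in N (left out, the last holds). Time passes only in rows, so rows that do not move let the fingers close. It gives the time, the measured TCP pose, the force, the opening and the grip force at its end, in the units of the state.
- ctrl.sense(): the state, without advancing time (a new reading comes with each control period).
- optics.capture(name): name is "scene" or "top" or "wrist"; returns a dict with "img" (400x640x3 uint8, blue, green, red), "K" (3x3 intrinsics, pixels), "R" (3x3) and "t" (3): a world point X has camera coordinates R X + t. Camera axes: x right, y down, z forward; pixel columns grow to the right and rows downward; lengths in mm; the calibration is good to about 2 mm. A picture is of the moment at which its call begins. There is no depth.
- ctrl.finish_job(): hands the job in; it is judged then, once.
The state is a dict: "time_s": time; "joints": joint angles; "dq": joint speeds; "tau": joint torques, N m; "eef_pos": TCP position; "ee_rot": TCP orientation; "force": force on the tool from outside, world axes, zero at the start; "wrist_torque": the same for the moment, N m; "grip_width": opening from 0.0 (shut) to 1.0 (fully open); "grip_force": force on a finger pad.
Only numpy, scipy, OpenCV 4.12 (cv2) and the standard library are available. Lean on these libraries where they do the work, as an engineer would, in place of code of your own. Each camera call takes 0.05 s, during which the arm holds its last target. There are 200 camera calls.

### The job

The grey control module lies upside down on the desk, gold contacts up. Turn it over without letting it topple, lay it in the nest of the programming cradle so that its contacts rest on the cradle's gold sprung pins, then pull the red clamp knob up, swing the clamp arm over the module and let it snap down into the other notch, so that it holds the module fully home. Leave the flux pot, the dropper bottle and the paint marker where they are.

Things in the scene. Friction and masses are not known exactly. Their poses are not given: they have to be found in the camera images.
- module_center (a point): Centre of the grey cast control module, a flat-sided box 120 mm long (its x), 58 wide (y), 36 high (z), 0.2 to 0.4 kg. Its z axis points out of the finned, labelled top; it starts upside down (z down). Gold contacts in a black field are underneath near its +x end, a black plug socket is in its -x end. It stands stably on either end face. It starts within 0.5 rad of its +x end pointing to the left (+y).
- module_contacts (a point): Middle of the gold contact field on the module's underside, 42 mm from the module's centre towards its +x end.
- module: The control module; origin in the middle of its underside (the face with the gold contacts), axes as for module_center.
- nest_center (a point): Where the module's centre lies when fully home, 36 mm above the desk; its x, y and z axes then agree with the module's (x along the nest towards the clamp post, z up). Fixed to the cradle. The guide walls (flared lips up to 36 mm above the desk) leave 1.5 mm of play: side walls only from 16 to 52 mm on the +x half, end walls 34 mm wide, so fingers have room beside the -x half.
- cradle: The programming cradle, fixed to the desk: dark metal plate, 12 mm thick, 94 mm wide, reaching 79 mm from the origin along its -x and 121 mm along +x, with two light seat rails, tops 18 mm above the desk. Origin on the desk below nest_center, same axes. Its x starts within 0.3 rad of pointing right (-y).
- nest_contacts (a point): Where module_contacts lies when the module is home, 18 mm above the desk, 42 mm from nest_center along x, at the gold pins. Fixed to the cradle. Unpressed, the sprung pins stand 4 mm above the seat rails, so a module that is only laid in rides up to 4 mm high at its contact end until the clamp presses it down (under 5 N).
- clamp_knob (a point): Centre of the red round clamp knob, 31 mm in diameter, 28 mm high, axis vertical, 87 mm from nest_center along nest +x; 81 mm above the desk at rest. Knob, brass cross pin and the black arm below move as one. The arm reaches 50 mm from the axis along this point's x, with an orange nose under its end; its top is 61 mm above the desk at rest.
- clamp_lift (a joint): How far the clamp knob is pulled up, m: 0 at the bottom of the parking notch, 0.018 at the upper stop. A spring pulls it down with 6 N at 0 and 250 N/m more. The cross pin leaves its notch above 0.0095, so pull to about 0.015 before turning. With the arm down on a module that is home it reads about 0.004.
- clamp_swing (a joint): Turn of the clamp, rad, growing anticlockwise seen from above: 0 in the parking notch (arm beside the cradle, the start), 1.40 in the other notch, arm over the module and pointing along nest -x. Stops at -0.12 and 1.52; a notch has about 0.14 of play either way. Released between the notches, the cross pin stays up on the collar.
- flux_pot: Amber pot with black cap, 47 mm across, 41 mm high, origin under its centre. Leave it.
- paint_marker: White marker with red cap standing upright, 26 mm across, 122 mm high, origin under its centre. Leave it.
- solvent_dropper: Amber glass dropper bottle with black bulb, 34 mm across, 102 mm high, standing; origin under its centre. Leave it.

How it is judged (in metres and radians):
On the way:
1. the module lies in the nest, contacts down on the pins, the clamp still parked (angle between module_center's own z axis and vertical below 0.12 rad and horizontal distance between module_center and nest_center below 0.004 m and distance between module_contacts and nest_contacts below 0.007 m and value of joint clamp_swing below 0.3 rad), for 0.2 s.
At the end, for the whole second after the job is handed in: The module lies still in the nest, top up within 3 degrees, centre and contacts within 4 mm of their places seen from above, contact end pressed to within 2 mm of the seat; the clamp arm is over it (clamp_swing above 1.2) and down in its notch (clamp_lift 2 to 7 mm) (angle between module_center's own z axis and vertical below 0.05 rad and horizontal distance between module_center and nest_center below 0.004 m and horizontal distance between module_contacts and nest_contacts below 0.004 m and z of module_contacts in the frame of nest_contacts below 0.002 m and value of joint clamp_swing above 1.2 rad and value of joint clamp_lift between 0.002 and 0.007 m and linear speed of module below 0.02 m/s); the robot touches nothing.
It fails at once if the module topples or is flung over (turns faster than 8 rad/s) (angular speed of module above 8 rad/s).
It fails at once if the flux pot, dropper bottle or paint marker is moved by more than 3 cm (distance of any of solvent_dropper, flux_pot, paint_marker from where it was at the start of the episode above 0.03 m).
It also fails if it takes over 58 s, if anything falls off the work surface, if the arm or the gripper's body presses on something with over 40 N, if the wrist force passes 120 N, or if a joint passes its speed limit or range.

## Working session

There is one attempt and no reset: what is moved stays moved. The work goes in short steps, Python scripts to look and compute and a shell command to move; the robot and the scene stay as the last step left them, time stands still between calls to the robot, and variables do not carry over. Pictures are saved under pics/ and viewed, at most 10 in all, crops included, and the job is handed in when it is done.

```bash
ls; mkdir -p pics
cat > h.py <<'E'
import numpy as np, cv2
from rig import ctrl, optics
def ray(c,u,v,z):
    d=c["R"].T@np.linalg.inv(c["K"])@np.array([u,v,1.]); o=-c["R"].T@c["t"]
    return o+d*(z-o[2])/d[2]
def proj(c,X):
    p=c["K"]@(c["R"]@np.array(X,float)+c["t"]); return p[:2]/p[2]
E
python3 - <<'E'
from h import *
s=ctrl.sense(); print({k:np.round(v,3) for k,v in s.items()})
for n in ("scene","top"):
    c=optics.capture(n); cv2.imwrite(f"pics/{n}0.png",c["img"]); print(n,c["K"][0,0],-c["R"].T@c["t"], c["R"].round(2).tolist())
E
```

```text
pics
{'time_s': np.float64(0.0), 'joints': array([-1.433,  0.313,  1.498,  0.   ,  1.331, -0.223]), 'dq': array([0.001, 0.   , 0.001, 0.   , 0.   , 0.   ]), 'tau': array([-1.0000e-03, -4.1227e+01, -2.5974e+01, -0.0000e+00,  4.0000e-03,
       -0.0000e+00]), 'eef_pos': array([ 185.291, -490.939,  230.725]), 'ee_rot': array([-0.001,  0.984,  0.179,  0.   ]), 'force': array([-0.309, -0.735, -0.168]), 'wrist_torque': array([ 0.029,  0.007, -0.047]), 'grip_force': np.float64(0.0), 'grip_width': np.float64(0.997)}
scene 485.9839979822334 [-87.83231839 593.74472883 534.59113471] [[-0.72, -0.69, 0.01], [-0.31, 0.32, -0.9], [0.61, -0.65, -0.45]]
top 499.3785279529161 [ 465.51175808  -80.74705612 1377.32952429] [[-0.02, -1.0, 0.01], [-1.0, 0.02, -0.08], [0.08, -0.01, -1.0]]
```

View pics/scene0.png

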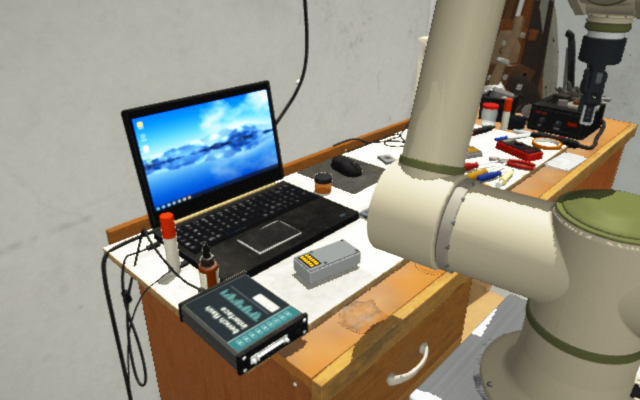

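View pics/top0.png

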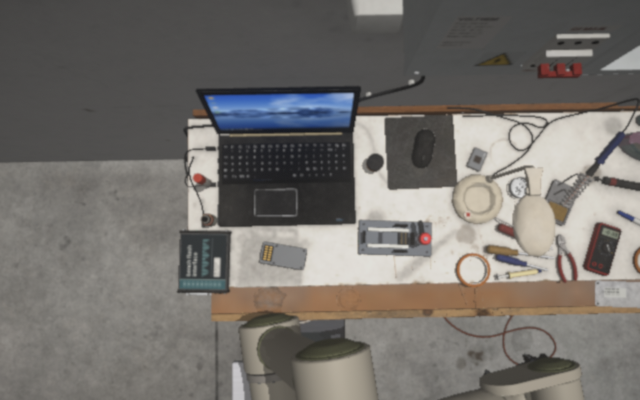

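The scene view shows the module at about (327,262) with its contacts up. In the top view it lies at about (283,255) with the contacts to the left. The cradle is at (394,238) and the red knob at (425,238); the pot is at (374,162), the dropper at (208,219) and the marker at (199,180).

Run:
```python
from h import *
c=optics.capture("top")
for n,u,v,z in [("module",283,255,36),("cradle",394,238,12),("knob",425,238,95),("pot",374,162,41),("dropper",208,219,100),("marker",199,180,120),("box",230,262,30)]: print(n,ray(c,u,v,z).round(0))
```

```text
module [434.  14.  36.]
cradle [ 473. -287.   12.]
knob [ 471. -354.   95.]
pot [ 679. -235.   41.]
dropper [530. 200. 100.]
marker [628. 218. 120.]
box [418. 157.  30.]
```

```bash
python3 -m handwheel '[[[-1,0.6,0.64,0.2,1],[-1,0.6,0.64,0.2,1],[-1,0.6,0.64,0.2,1],[-1,0.6,0.64,0.2,1],[-1,0.6,0.64,0.2,1],[-1,0.6,0.64,0.2,1],[-1,0.6,0.64,0.2,1],[-1,0.6,0.64,0.2,1],[-1,0,0,0,0.5],[-1,0,0,0,0]]]'
python3 - <<'E'
from h import *
s=ctrl.sense(); print(s['eef_pos'].round(1),s['joints'].round(2))
c=optics.capture("wrist"); cv2.imwrite("pics/w1.png",c["img"]); print(c["K"][0,0],-c["R"].T@c["t"])
E
```

```text
time_s: 1.15
eef_pos: [425.8, -234.4, 311.2]
ee_rot: [-0.0, 0.714, 0.7, -0.0]
force: [-0.6, -0.3, -0.8]
grip_width: 0.997
grip_force: 0.0
[ 425.8 -234.4  311.2] [-0.74  0.18  1.46 -0.    1.5  -0.72]
349.6849836136363 [ 426.69201384 -149.20544461  454.64188516]
```

View pics/w1.png

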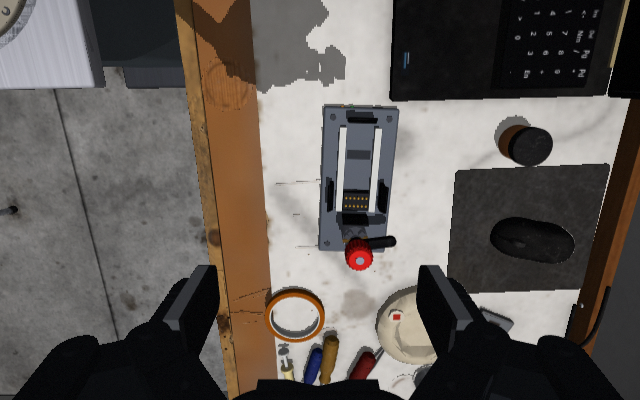

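The wrist view shows the cradle from about (322,105) to (398,250), with its contact pins at (356,201), the knob at (359,255) and the parked arm pointing right.

```bash
cat >> h.py <<'E'
def planepts(c,pts,z): return np.array([ray(c,u,v,z)[:2] for u,v in pts])
def biggest(m):
    cs,_=cv2.findContours(m.astype(np.uint8),cv2.RETR_EXTERNAL,cv2.CHAIN_APPROX_NONE); return max(cs,key=cv2.contourArea).reshape(-1,2)
E
python3 - <<'E'
from h import *
c=optics.capture("wrist"); im=c["img"]; hsv=cv2.cvtColor(im,cv2.COLOR_BGR2HSV)
sub=np.zeros(im.shape[:2],bool); sub[95:262,312:410]=1
print(im[130,330],im[230,330],im[130,393],im[130,343],im[140,300],im[165,300])
plate=(hsv[...,1]>35)&(hsv[...,0]>100)&(hsv[...,0]<140)&sub
k=biggest(cv2.morphologyEx(plate.astype(np.uint8),cv2.MORPH_CLOSE,np.ones((9,9)))); r=cv2.minAreaRect(planepts(c,k,12).astype(np.float32)); print(r,cv2.boxPoints(r).round(1).tolist(), cv2.boundingRect(k))
gold=(hsv[...,0]>12)&(hsv[...,0]<35)&(hsv[...,1]>90)&(hsv[...,2]>90)&sub; gold[:185]=0;gold[215:]=0
v,u=np.nonzero(gold); print("gold",len(u),u.mean(),v.mean(),ray(c,(u.min()+u.max())/2,(v.min()+v.max())/2,22))
rails=(im.min(2)>190)&sub; n,l,st,ce=cv2.connectedComponentsWithStats(rails.astype(np.uint8))
for i in range(1,n):
  if st[i,4]>150:
    y,x=np.nonzero(l==i); P=planepts(c,zip(x,y),18); rr=cv2.minAreaRect(P.astype(np.float32)); print(st[i],rr)
red=(im[...,2]>120)&(im[...,1]<70)&(im[...,0]<80); red[:230]=0; red[285:]=0; k=biggest(red); print("red",cv2.minEnclosingCircle(k))
(u,v),_=cv2.minEnclosingCircle(k); print(ray(c,u,v,81),ray(c,u,v,95))
E
```

```text
[111 101  95] [107  94  90] [110 100  94] [207 210 209] [209 213 217] [206 211 214]
((481.841796875, -288.1396179199219), (197.2318115234375, 107.2732162475586), 87.33009338378906) [[423.70001220703125, -384.1000061035156], [530.7999877929688, -389.1000061035156], [540.0, -192.10000610351562], [432.8999938964844, -187.10000610351562]] (320, 106, 79, 145)
gold 49 356.265306122449 201.30612244897958 [ 474.14093606 -309.4489362    22.        ]
[ 312   95   76   85 1334] ((463.3294677734375, -227.59291076660156), (105.58238983154297, 90.78569793701172), 88.27922058105469)
[399 106  11  20 152] ((531.4780883789062, -200.9430389404297), (12.317943572998047, 23.832509994506836), 2.9514858722686768)
[337 127  10  84 509] ((454.2639465332031, -268.10498046875), (110.49932098388672, 7.818275451660156), 86.92792510986328)
[370 128  12  84 494] ((498.3088684082031, -270.5665283203125), (110.65620422363281, 7.601573944091797), 86.9065933227539)
[ 383  163   27   99 1769] ((527.2757568359375, -333.07904052734375), (36.553157806396484, 142.66770935058594), 3.486023426055908)
[312 180   9  40 289] ((420.808837890625, -307.9747009277344), (55.05496597290039, 10.610540390014648), 88.27919006347656)
[312 248  19  14 164] ((425.7228698730469, -389.78106689453125), (20.534364700317383, 25.448604583740234), 88.56107330322266)
red ((360.5, 259.5), 12.980854988098145)
[ 473.36202785 -363.0839909    81.        ] [ 471.60723113 -355.09215554   95.        ]
```

```bash
python3 -m handwheel '[[[-1,0,0.95,-0.2,0],[-1,0,0.95,-0.2,0],[-1,0,0.95,-0.2,0],[-1,0,0.5,-0.2,0],[-1,0,0,0,0]]]'
python3 - <<'E'
from h import *
c=optics.capture("wrist"); im=c["img"]; cv2.imwrite("pics/w2.png",im); hsv=cv2.cvtColor(im,cv2.COLOR_BGR2HSV)
p=proj(c,[434,14,36]); print(ctrl.sense()['eef_pos'],p,im[int(p[1]),int(p[0])],hsv[int(p[1]),int(p[0])])
E
```

```text
time_s: 1.75
eef_pos: [424.4, -65.8, 270.3]
ee_rot: [-0.001, 0.715, 0.699, -0.0]
force: [-0.0, -0.7, 0.7]
grip_width: 1.002
grip_force: 0.0
[424.89322702 -67.43058897 270.97475603] [325.99320401  79.20643933] [69 66 64] [108  18  69]
```

View pics/w2.png

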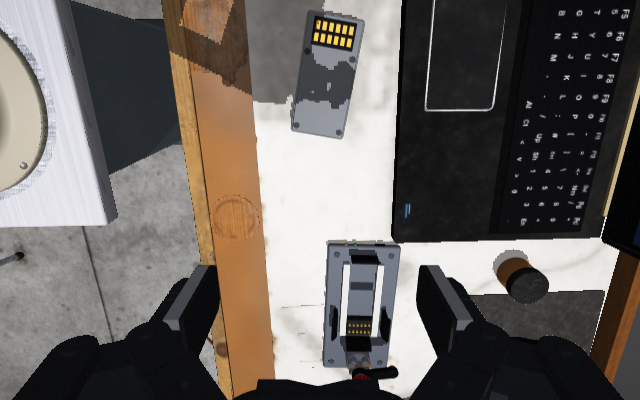

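The wrist view now shows the module's upper face with corners at about (313,10), (366,17), (343,139) and (292,131). Its contacts are at (334,30), the left end.

Run:
```python
from h import *
c=optics.capture("wrist")
P=planepts(c,[(313,10),(366,17),(343,138),(292,130)],36); print(P.round(1),P.mean(0))
a=(P[0]+P[1])/2-(P[2]+P[3])/2; b=P[1]-P[0]; print("len",np.linalg.norm(a),np.linalg.norm(b),np.degrees(np.arctan2(a[1],a[0])), "right end",(P[2]+P[3])/2)
s=ctrl.sense();print(s['eef_pos'],s['ee_rot'])
```

```text
[[423.3  76. ]
 [474.7  68.7]
 [452.2 -48.8]
 [397.4 -38.8]] [436.88789554  14.27696739]
len 118.62790925666681 51.91569806800604 78.24871909353227 right end [424.80779972 -43.7938213 ]
[425.18712352 -68.34322062 271.33119758] [ 2.33194787e-05  7.15806660e-01  6.98298505e-01 -1.47746344e-04]
```

```bash
python3 -m handwheel '[[[-1,0.02,0.32,-0.85,-0.6],[-1,0,0.32,-0.85,-0.6],[-1,0,0,-0.95,0],[-1,0,0,-0.95,0],[-1,0,0,-0.95,0],[-1,0,0,-0.75,0],[-1,0,0,0,0],[0.6,0,0,0,0],[0.6,0,0,0,0],[0.6,0,0,0,0]]]' 20
python3 - <<'E'
from h import *
s=ctrl.sense();print(s['eef_pos'],s['ee_rot'],s['grip_width'],s['grip_force'],s['force'])
E
```

```text
time_s: 2.85
eef_pos: [427.6, -36.6, 8.4]
ee_rot: [0.002, 0.771, 0.637, 0.001]
force: [-1.4, -2.8, 7.8]
grip_width: 0.677
grip_force: 21.6
[427.59977186 -36.64683075   8.36733295] [0.00190531 0.77124355 0.63653678 0.00082322] 0.6769930183302351 21.583318412303925 [-1.41673539 -2.79593995  7.82915737]
```

```bash
python3 -m handwheel '[[[0.6,0,0.02,0.1,0],[0.6,0,0.02,0.1,0],[0.6,0.01,0.04,0.1,0],[0.6,0.01,0.04,0.1,0],[0.6,0,0,0,0]]]'
python3 - <<'E'
from h import *
c=optics.capture("scene"); cv2.imwrite("pics/s3.png",cv2.resize(c["img"][180:330,220:420],None,fx=3,fy=3)); s=ctrl.sense(); print(s['wrist_torque'],s['eef_pos'],s['force'])
E
```

```text
time_s: 3.35
eef_pos: [427.7, -29.5, 27.0]
ee_rot: [0.0, 0.771, 0.637, 0.0]
force: [-0.5, 0.5, -3.6]
grip_width: 0.676
grip_force: 22.3
[-0.19739877  0.07995817  0.01203161] [427.48957553 -29.56152741  26.59903677] [ 0.26030237 -0.09056926 -3.598825  ]
```

View pics/s3.png

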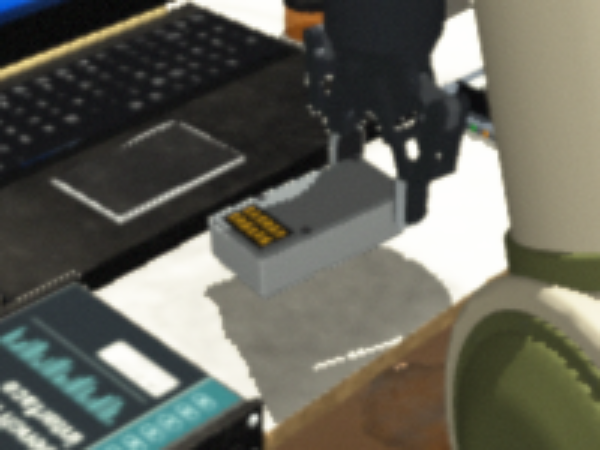

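The module hangs level in the pads, its contact end near crop (260,230) clear of the desk, so 20 N holds it too tightly to pivot. I'll lower it a little and ease the grip by commanding the opening.

```bash
python3 -m handwheel '[[[0.6,0,0,-0.1,0],[0.6,0,0,-0.1,0],[-0.3,0,0,0,0],[-0.3,0,0,0,0]]]'; python3 -m handwheel '[[[-0.34,0,0,0,0],[-0.34,0,0,0,0]]]'; python3 -c "
from h import *
print(ctrl.sense()['wrist_torque'])"
```

```text
time_s: 3.8
eef_pos: [427.1, -29.7, 16.0]
ee_rot: [-0.0, 0.771, 0.637, -0.0]
force: [-0.3, -0.8, -2.7]
grip_width: 0.674
grip_force: 22.6
time_s: 4.0
eef_pos: [427.4, -29.8, 16.4]
ee_rot: [0.0, 0.771, 0.637, 0.0]
force: [-0.2, -0.7, -3.9]
grip_width: 0.673
grip_force: 22.6
[-0.15253535  0.0419078   0.01859221]
```

```bash
for i in 1; do python3 -m handwheel '[[[-0.35,0,0,0,0],[-0.35,0,0,0,0]]]' | tail -3; python3 -m handwheel '[[[-0.36,0,0,0,0],[-0.36,0,0,0,0]]]'| tail -3; python3 -m handwheel '[[[-0.37,0,0,0,0],[-0.37,0,0,0,0]]]'| tail -3;  done; python3 -c "
from h import *
print(ctrl.sense()['wrist_torque'])"
```

```text
force: [-0.1, 0.2, -2.7]
grip_width: 0.674
grip_force: 17.1
force: [-0.1, -0.4, -0.8]
grip_width: 0.673
grip_force: 1.2
force: [-0.3, -0.9, 0.1]
grip_width: 0.683
grip_force: 0.0
[ 0.02653153 -0.02314724 -0.0342353 ]
```

```bash
python3 -m handwheel '[[[-0.38,0,0,-0.1,0],[-0.38,0,0,-0.1,0],[-0.357,0,0,0,0],[-0.357,0,0,0,0],[-0.357,0,0,0,0]]]'; python3 -m handwheel '[[[-0.357,0,0.03,0.1,0],[-0.357,0,0.03,0.1,0],[-0.357,0.01,0.04,0.1,0],[-0.357,0.01,0.04,0.1,0],[-0.357,0,0,0,0]]]'
python3 - <<'E'
from h import *
c=optics.capture("scene"); cv2.imwrite("pics/s4.png",cv2.resize(c["img"][180:330,220:420],None,fx=3,fy=3)); s=ctrl.sense(); print(s['wrist_torque'],s['eef_pos'],s['force'])
E
```

```text
time_s: 5.1
eef_pos: [427.1, -29.6, 6.2]
ee_rot: [-0.0, 0.771, 0.637, -0.0]
force: [0.1, 1.0, -2.2]
grip_width: 0.68
grip_force: 2.8
time_s: 5.6
eef_pos: [428.7, -22.5, 27.0]
ee_rot: [0.001, 0.771, 0.637, 0.0]
force: [-0.6, -0.6, -0.3]
grip_width: 0.68
grip_force: 2.7
[-0.17538889  0.02128733  0.00236682] [428.60278594 -22.66354725  26.71810482] [ 0.19142003 -0.8802673  -1.39144776]
```

View pics/s4.png

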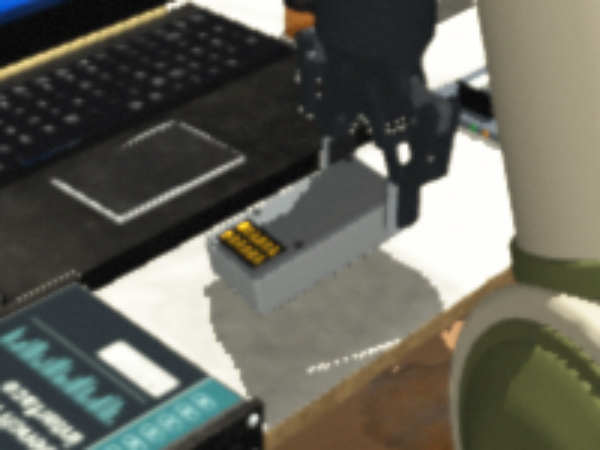

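The module now tilts as wanted, its contact end on the desk at crop (255,300) and the gripped end raised. I'll continue the arc.

```bash
python3 -m handwheel '[[[-0.357,0.02,0.11,0.21,0],[-0.357,0.03,0.13,0.2,0],[-0.357,0.03,0.15,0.19,0],[-0.357,0.03,0.17,0.17,0],[-0.357,0.04,0.18,0.15,0],[-0.357,0,0,0,0]]]'
python3 - <<'E'
from h import *
c=optics.capture("scene"); cv2.imwrite("pics/s5.png",cv2.resize(c["img"][180:330,220:420],None,fx=3,fy=3)); s=ctrl.sense(); print(s['wrist_torque'],s['eef_pos'],s['force'])
E
```

```text
time_s: 6.25
eef_pos: [436.5, 15.3, 73.3]
ee_rot: [0.001, 0.771, 0.637, 0.001]
force: [0.1, -1.6, 1.3]
grip_width: 0.678
grip_force: 2.5
[-0.22712266  0.06454195  0.02069521] [436.25850131  14.76311266  72.82430564] [ 0.0052478 -1.8579491  1.8219025]
```

View pics/s5.png

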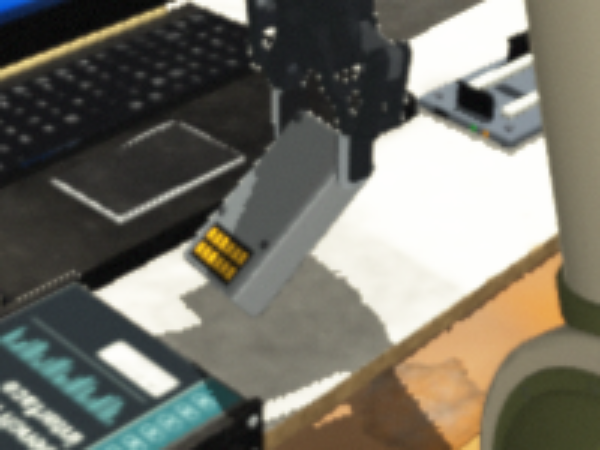

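It stands tilted at about 45°, with its lower edge on the desk at crop (255,310) and held at the top. Next I bring it upright.

```bash
python3 -m handwheel '[[[-0.357,0.04,0.2,0.14,0],[-0.357,0.04,0.21,0.12,0],[-0.357,0.04,0.22,0.1,0],[-0.357,0.05,0.23,0.07,0],[-0.357,0.05,0.23,0.04,0],[-0.357,0.05,0.23,0.01,0],[-0.357,0.05,0.23,-0.01,0],[-0.357,0.03,0.15,-0.03,0],[-0.357,0,0,0,0]]]'
python3 - <<'E'
from h import *
c=optics.capture("scene"); cv2.imwrite("pics/s6.png",cv2.resize(c["img"][150:330,200:420],None,fx=3,fy=3)); s=ctrl.sense(); print(s['wrist_torque'],s['eef_pos'],s['force'])
E
```

```text
time_s: 7.2
eef_pos: [453.3, 100.3, 94.1]
ee_rot: [-0.0, 0.771, 0.637, 0.0]
force: [-2.0, 0.8, 3.3]
grip_width: 0.678
grip_force: 3.9
[ 0.21726768  0.36440235 -0.09283523] [453.27191761  99.76169135  94.17389165] [-1.52875475  1.21743897  3.54967173]
```

View pics/s6.png

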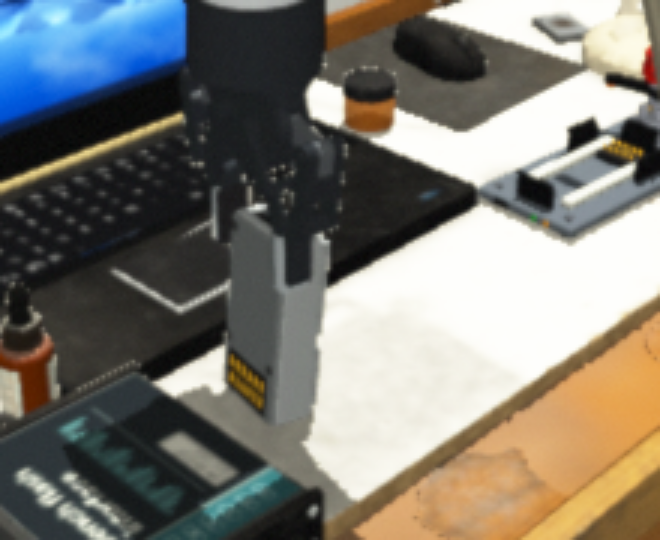

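The module is upright on its contact end at crop (275,400), contacts facing left. I'll loosen the grip so it settles, grip firmly, then carry it toward free desk near the cradle while turning 8°.

```bash
python3 -m handwheel '[[[-0.37,0,0,0,0],[-0.37,0,0,0,0],[-0.4,0,0,0,0],[-0.4,0,0,0,0],[0.2,0,0,0,0],[0.2,0,0,0,0],[0.2,0,0,0,0]]]' 50
python3 -m handwheel '[[[0.2,0,0,0.15,0],[0.2,0,0,0.25,0],[0.2,-0.06,-0.5,0,0.5],[0.2,-0.1,-0.8,0,0.5],[0.2,-0.1,-0.9,0,0],[0.2,-0.1,-0.9,0,0],[0.2,-0.08,-0.8,0,0],[0.2,-0.04,-0.5,0,0],[0.2,0,0,0,0],[0.2,0,0,0,0]]]'
python3 - <<'E'
from h import *
c=optics.capture("scene"); cv2.imwrite("pics/s7.png",cv2.resize(c["img"][130:330,240:420],None,fx=3,fy=3)); s=ctrl.sense(); print(s['wrist_torque'],s['eef_pos'],s['ee_rot'],s['force'])
E
```

```text
time_s: 7.95
eef_pos: [453.4, 99.2, 94.5]
ee_rot: [0.0, 0.771, 0.637, -0.0]
force: [-3.2, -0.8, 5.0]
grip_width: 0.666
grip_force: 53.1
time_s: 8.95
eef_pos: [429.1, -120.7, 114.2]
ee_rot: [-0.0, 0.725, 0.688, 0.0]
force: [0.5, 0.4, -3.2]
grip_width: 0.666
grip_force: 54.9
[-0.00149999 -0.01879948  0.05564764] [ 429.16611927 -120.12342889  114.1798488 ] [-3.88502986e-04  7.24934111e-01  6.88818105e-01  4.20997106e-05] [ 0.22101921  0.44329635 -3.243955  ]
```

View pics/s7.png

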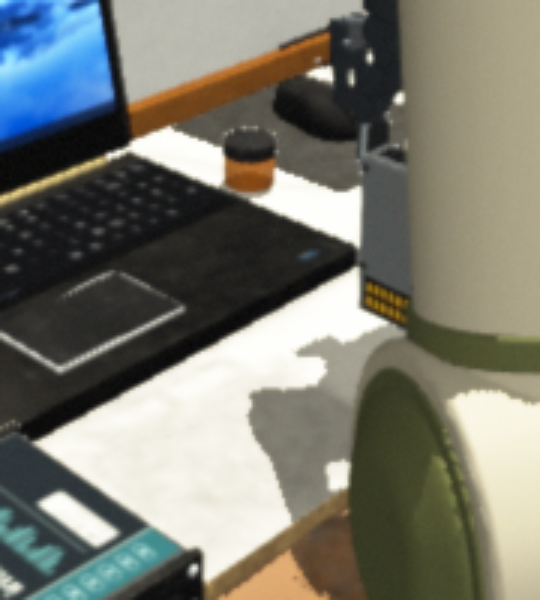

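The module is held upright at crop (385,220), contacts facing left. For laying it down, the pads must sit about 25 mm from the contact face. I'll set it down and measure that face through the gold field.

```bash
python3 -m handwheel '[[[0.2,0,0,-0.2,0],[0.2,0,0,-0.16,0],[0.2,0,0,-0.03,0],[0.2,0,0,0,0],[-0.4,0,0,0,0],[-0.4,0,0,0,0],[-0.4,0,0,0,0]]]'
python3 - <<'E'
from h import *
c=optics.capture("wrist"); im=c["img"]; hsv=cv2.cvtColor(im,cv2.COLOR_BGR2HSV)
cv2.imwrite("pics/w8.png",im)
gold=(hsv[...,0]>15)&(hsv[...,0]<32)&(hsv[...,1]>130)&(hsv[...,2]>110)
gold[:,:230]=0; gold[:,450:]=0
m=cv2.morphologyEx(gold.astype(np.uint8),cv2.MORPH_CLOSE,np.ones((9,9)))
n,l,st,ce=cv2.connectedComponentsWithStats(m)
for i in range(1,n):
  if st[i,4]>60: print(st[i],ce[i].round(1),ray(c,*ce[i],18).round(1))
print(ctrl.sense()['eef_pos'],ctrl.sense()['force'],-c["R"].T@c["t"])
E
```

```text
time_s: 9.7
eef_pos: [429.3, -120.5, 94.6]
ee_rot: [-0.0, 0.725, 0.689, -0.0]
force: [-0.3, 0.0, -0.5]
grip_width: 0.694
grip_force: 0.3
[ 429.32445899 -120.59419821   94.68199224] [-0.83995255  0.59673681  0.45877558] [432.77042733 -35.45561191 238.09871945]
```

Run:
```python
from h import *
c=optics.capture("wrist"); im=c["img"]
print(proj(c,[430,-110,18]),proj(c,[430,-110,120]),proj(c,[430,-145,120]))
cv2.imwrite("pics/w8.png",np.hstack([im[:, 200:460]]))
```

```text
[318.79777081 192.4022037 ] [319.96438407 276.48107272] [324.04684423 348.39914973]
```

View pics/w8.png

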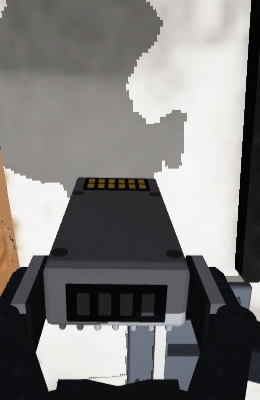

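The wrist view shows the module standing. The gold field is at about (318,184), and the upper end face with the black socket spans rows 260 to 325 between the pads.

Run:
```python
from h import *
c=optics.capture("wrist"); 
for u,v,z in [(318,184,18),(318,178,6),(318,257,120),(318,265,120),(318,325,120),(248,265,120),(389,265,120)]: print(u,v,z,ray(c,u,v,z).round(1))
```

```text
318 184 18 [ 429.8 -104.2   18. ]
318 178 6 [ 429.8 -103.6    6. ]
318 257 120 [ 429.7 -101.5  120. ]
318 265 120 [ 429.5 -104.9  120. ]
318 325 120 [ 428.1 -132.9  120. ]
248 265 120 [ 402.6 -103.5  120. ]
389 265 120 [ 456.8 -106.4  120. ]
```

```bash
python3 -m handwheel '[[[-0.45,-0.01,-0.1,-0.06,0],[-0.45,0,-0.1,-0.06,0],[-0.357,0,0,0,0],[-0.357,0,0,0,0],[-0.357,0,0,0,0]]]'
python3 -m handwheel '[[[-0.357,0.01,0.23,0.05,0],[-0.357,0.01,0.24,0.02,0],[-0.357,0.01,0.24,0,0],[-0.357,0.01,0.24,-0.03,0],[-0.357,0.01,0.23,-0.05,0],[-0.357,0,0,0,0]]]'
python3 - <<'E'
from h import *
c=optics.capture("wrist"); im=c["img"]; cv2.imwrite("pics/w9.png",im); hsv=cv2.cvtColor(im,cv2.COLOR_BGR2HSV)
s=ctrl.sense(); print(s['eef_pos'],s['force'],s['wrist_torque'])
c=optics.capture("scene"); im=c["img"]; cv2.imwrite("pics/s9.png",im)
E
```

```text
time_s: 10.35
eef_pos: [428.6, -130.6, 88.6]
ee_rot: [-0.0, 0.725, 0.689, -0.0]
force: [-0.6, -0.5, -2.8]
grip_width: 0.678
grip_force: 2.0
time_s: 10.95
eef_pos: [431.4, -70.1, 88.1]
ee_rot: [-0.0, 0.724, 0.689, 0.0]
force: [0.2, 1.1, 1.7]
grip_width: 0.678
grip_force: 2.6
[431.5155792  -70.93090581  88.32151896] [1.38034929 1.20681915 2.28005393] [ 0.17304481 -0.12019023  0.01466979]
```

Run:
```python
from h import *
c=optics.capture("wrist"); im=c["img"]; g=cv2.cvtColor(im,cv2.COLOR_BGR2GRAY)
Y,Z=-70.5,88.3+21
for th in (0,15,30,45):
    t=np.radians(th); f=lambda l,u:(l*np.cos(t)+u*np.sin(t), u*np.cos(t)-l*np.sin(t))
    o=[]
    for l,u in [(26.5,10),(-9.5,10),(26.5,-110)]:
        a,b=f(l,u); o.append(proj(c,[431.5,Y+a,Z+b])[1].round())
    print(th,"rows: contact-end edge, fin-end edge, bottom contact edge",o)
print([(r,int(g[r,300:340].mean())) for r in range(150,400,5)])
w=cv2.imread("pics/w8.png",0); print([(r,int(w[r,100:140].mean())) for r in range(150,400,10)])
```

```text
0 rows: contact-end edge, fin-end edge, bottom contact edge [np.float64(244.0), np.float64(327.0), np.float64(163.0)]
15 rows: contact-end edge, fin-end edge, bottom contact edge [np.float64(231.0), np.float64(324.0), np.float64(202.0)]
30 rows: contact-end edge, fin-end edge, bottom contact edge [np.float64(224.0), np.float64(319.0), np.float64(241.0)]
45 rows: contact-end edge, fin-end edge, bottom contact edge [np.float64(222.0), np.float64(312.0), np.float64(282.0)]
[(150, 115), (155, 122), (160, 130), (165, 134), (170, 137), (175, 138), (180, 139), (185, 141), (190, 141), (195, 142), (200, 143), (205, 143), (210, 142), (215, 142), (220, 142), (225, 64), (230, 72), (235, 88), (240, 101), (245, 101), (250, 10), (255, 11), (260, 31), (265, 31), (270, 31), (275, 32), (280, 32), (285, 12), (290, 12), (295, 102), (300, 83), (305, 158), (310, 175), (315, 209), (320, 243), (325, 243), (330, 243), (335, 207), (340, 179), (345, 186), (350, 197), (355, 196), (360, 190), (365, 194), (370, 194), (375, 195), (380, 194), (385, 49), (390, 13), (395, 13)]
[(150, 142), (160, 144), (170, 144), (180, 49), (190, 22), (200, 43), (210, 43), (220, 43), (230, 43), (240, 44), (250, 44), (260, 46), (270, 92), (280, 96), (290, 5), (300, 21), (310, 21), (320, 9), (330, 199), (340, 195), (350, 197), (360, 190), (370, 192), (380, 182), (390, 12)]
```

The contact face is now hidden and its upper edge sits at row 225, so the module is tilting as planned. I'll lay it down.

```bash
python3 -m handwheel '[[[-0.357,0.01,0.22,-0.08,0],[-0.357,0.01,0.21,-0.1,0],[-0.357,0.01,0.2,-0.12,0],[-0.357,0.01,0.19,-0.14,0],[-0.357,0.01,0.17,-0.16,0],[-0.357,0.01,0.15,-0.18,0],[-0.357,0.01,0.13,-0.2,0],[-0.357,0,0,0,0]]]'
python3 - <<'E'
from h import *
c=optics.capture("wrist"); im=c["img"]; g=cv2.cvtColor(im,cv2.COLOR_BGR2GRAY)
s=ctrl.sense(); print(s['eef_pos'],s['force'],s['wrist_torque'])
Y,Z=s['eef_pos'][1],s['eef_pos'][2]+21
for th in (45,60,75,90):
    t=np.radians(th); f=lambda l,u:(l*np.cos(t)+u*np.sin(t), u*np.cos(t)-l*np.sin(t))
    print(th,"rows: contact-end, fin-end, fin-bottom",[proj(c,[431.5,Y+f(l,u)[0],Z+f(l,u)[1]])[1].round() for l,u in [(26.5,10),(-9.5,10),(-9.5,-110)]])
print([(r,int(g[r,300:340].mean())) for r in range(180,400,5)])
E
```

```text
time_s: 11.9
eef_pos: [434.0, -7.3, 37.9]
ee_rot: [-0.001, 0.725, 0.689, -0.001]
force: [0.2, 0.6, -1.3]
grip_width: 0.68
grip_force: 2.7
[434.31688774  -7.74992892  38.54801138] [-0.680095    0.62330346 -1.78706168] [ 0.13978024  0.06305462 -0.00309168]
45 rows: contact-end, fin-end, fin-bottom [np.float64(226.0), np.float64(317.0), np.float64(338.0)]
60 rows: contact-end, fin-end, fin-bottom [np.float64(228.0), np.float64(308.0), np.float64(386.0)]
75 rows: contact-end, fin-end, fin-bottom [np.float64(234.0), np.float64(298.0), np.float64(439.0)]
90 rows: contact-end, fin-end, fin-bottom [np.float64(244.0), np.float64(288.0), np.float64(499.0)]
[(180, 120), (185, 121), (190, 120), (195, 119), (200, 116), (205, 114), (210, 115), (215, 117), (220, 120), (225, 119), (230, 64), (235, 75), (240, 12), (245, 20), (250, 21), (255, 21), (260, 6), (265, 57), (270, 110), (275, 102), (280, 94), (285, 89), (290, 93), (295, 93), (300, 93), (305, 92), (310, 117), (315, 132), (320, 160), (325, 174), (330, 180), (335, 181), (340, 183), (345, 176), (350, 176), (355, 169), (360, 169), (365, 174), (370, 180), (375, 173), (380, 89), (385, 34), (390, 15), (395, 15)]
```

```bash
python3 -m handwheel '[[[-0.357,0.01,0.12,-0.2,0],[-0.357,0,0.1,-0.22,0],[-0.357,0,0.07,-0.2,0],[-0.357,0,0,0,0],[-0.4,0,0,0,0],[-0.4,0,0,0,0]]]'
python3 - <<'E'
from h import *
c=optics.capture("wrist"); im=c["img"]; g=cv2.cvtColor(im,cv2.COLOR_BGR2GRAY); cv2.imwrite("pics/w11.png",im)
s=ctrl.sense(); print(s['eef_pos'],s['force'],s['wrist_torque'])
print([(r,int(g[r,300:340].mean())) for r in range(200,400,5)])
for r in (235,240,245,250): print(r,ray(c,318,r,36).round(1))
E
```

```text
time_s: 12.55
eef_pos: [435.4, 6.2, 8.5]
ee_rot: [0.0, 0.725, 0.689, 0.0]
force: [-0.4, -0.0, -0.2]
grip_width: 0.699
grip_force: 0.0
[435.45066428   6.1682726    8.54893345] [ 0.44577152 -0.15730173  0.35689428] [ 0.00952057  0.00070495 -0.03580672]
[(200, 109), (205, 111), (210, 109), (215, 108), (220, 109), (225, 111), (230, 112), (235, 111), (240, 110), (245, 51), (250, 5), (255, 15), (260, 16), (265, 4), (270, 63), (275, 94), (280, 96), (285, 91), (290, 83), (295, 90), (300, 90), (305, 90), (310, 91), (315, 91), (320, 93), (325, 105), (330, 154), (335, 160), (340, 177), (345, 169), (350, 161), (355, 165), (360, 164), (365, 165), (370, 167), (375, 169), (380, 168), (385, 35), (390, 13), (395, 13)]
235 [436.3  35.7  36. ]
240 [436.2  33.6  36. ]
245 [436.1  31.6  36. ]
250 [436.   29.5  36. ]
```

```bash
python3 - <<'E'
from h import *
c=optics.capture("wrist"); im=c["img"]; g=cv2.cvtColor(im,cv2.COLOR_BGR2GRAY)
print([(r,int(g[r,300:340].mean())) for r in range(238,280,1)])
for r,z in ((243,0),(245,2),(270,34),(270,36),(272,36)): print(r,z,ray(c,318,r,z).round(1))
for r in (262,270,276,282): print(r,g[r,225:420:3].tolist())
E
python3 -m handwheel '[[[-0.6,0,-0.2,0,0],[-0.6,-0.02,-0.27,0,0],[-0.6,-0.02,-0.27,0.05,0],[-0.6,0,0,0,0],[0.2,0,0,0,0],[0.2,0,0,0,0],[0.2,0,0,0,0],[0.2,0,0,0,0]]]' 80
```

```text
[(238, 110), (239, 110), (240, 110), (241, 110), (242, 109), (243, 101), (244, 65), (245, 53), (246, 64), (247, 65), (248, 56), (249, 5), (250, 5), (251, 11), (252, 16), (253, 15), (254, 16), (255, 16), (256, 15), (257, 15), (258, 16), (259, 16), (260, 15), (261, 16), (262, 17), (263, 19), (264, 7), (265, 4), (266, 3), (267, 4), (268, 6), (269, 30), (270, 70), (271, 75), (272, 80), (273, 86), (274, 91), (275, 95), (276, 95), (277, 95), (278, 96), (279, 96)]
243 0 [435.3  14.1   0. ]
245 2 [435.3  14.    2. ]
270 34 [435.5  19.8  34. ]
270 36 [435.6  21.   36. ]
272 36 [435.5  20.1  36. ]
262 [102, 100, 75, 75, 76, 76, 13, 8, 10, 63, 68, 67, 68, 67, 67, 5, 7, 4, 21, 25, 26, 25, 14, 1, 3, 25, 26, 25, 26, 2, 3, 6, 27, 26, 27, 27, 5, 6, 6, 32, 28, 29, 30, 5, 4, 4, 15, 66, 68, 68, 67, 67, 65, 109, 11, 12, 16, 75, 75, 75, 74, 216, 218, 223, 229]
270 [19, 75, 76, 75, 76, 12, 9, 12, 65, 67, 68, 70, 68, 68, 68, 57, 57, 56, 56, 56, 56, 56, 56, 70, 70, 69, 69, 70, 71, 71, 70, 72, 71, 70, 72, 70, 70, 70, 69, 70, 71, 70, 70, 70, 70, 70, 71, 71, 72, 73, 72, 71, 72, 62, 12, 12, 11, 13, 75, 76, 74, 75, 16, 14, 17]
276 [75, 74, 74, 75, 14, 13, 12, 68, 91, 95, 96, 95, 95, 97, 97, 95, 95, 95, 95, 94, 96, 96, 97, 96, 95, 96, 96, 95, 96, 97, 95, 96, 96, 94, 96, 95, 96, 96, 95, 95, 95, 94, 95, 95, 95, 96, 96, 94, 96, 95, 96, 95, 96, 89, 44, 12, 13, 14, 35, 76, 76, 74, 74, 17, 17]
282 [75, 76, 74, 12, 13, 9, 10, 68, 90, 96, 96, 97, 95, 96, 97, 95, 95, 97, 97, 97, 96, 97, 96, 97, 96, 97, 97, 95, 95, 97, 96, 95, 96, 96, 96, 96, 97, 95, 96, 96, 96, 95, 96, 95, 97, 96, 97, 95, 95, 96, 96, 95, 97, 88, 20, 10, 13, 11, 11, 69, 75, 74, 75, 75, 14]
time_s: 13.45
eef_pos: [433.6, -30.8, 11.3]
ee_rot: [0.001, 0.725, 0.689, -0.0]
force: [-2.4, -4.0, 7.5]
grip_width: 0.663
grip_force: 86.5
```

```bash
python3 -m handwheel '[[[0.2,0,0,0.4,0],[0.2,0,0,0.6,0],[0.2,0.1,-0.4,0.15,0],[0.2,0.18,-0.8,0,0],[0.2,0.2,-0.9,0,0],[0.2,0.2,-0.9,0,0],[0.2,0.15,-0.9,0,0],[0.2,0.04,-0.5,0,0],[0.2,0,-0.09,0,0],[0.2,0,0,0,0]]]'
python3 - <<'E'
from h import *
c=optics.capture("wrist"); im=c["img"]; g=cv2.cvtColor(im,cv2.COLOR_BGR2GRAY); cv2.imwrite("pics/w12.png",im)
s=ctrl.sense(); e=s['eef_pos']; print(e,s['force'],s['wrist_torque'],s['grip_force'])
bz=e[2]-11.3
pr=lambda X:proj(c,X).round(0).tolist()
print("exp: plate -x edge",pr([480.5,-189.4,12]),"module end bot/top",pr([477,e[1]+47,bz]),pr([477,e[1]+47,bz+36]))
print("right/left plate edge",pr([480.5-47,-195,12]),pr([480.5+47,-195,12]))
for c0 in (260,318,350,380): print(c0,[(r,int(g[r,c0-6:c0+6].mean())) for r in range(190,300,3)])
print("row205",[(q,int(g[203:208,q].mean())) for q in range(250,420,4)])
E
```

```text
time_s: 14.45
eef_pos: [476.4, -254.8, 67.5]
ee_rot: [-0.001, 0.725, 0.689, -0.0]
force: [0.3, 0.7, -3.0]
grip_width: 0.662
grip_force: 86.9
[ 476.46687935 -254.02202449   67.68241769] [ 0.59357506 -0.54866555 -3.60265253] [ 0.04131301  0.00563414 -0.00014027] 86.92090630531311
exp: plate -x edge [320.0, 111.0] module end bot/top [315.0, 161.0] [314.0, 185.0]
right/left plate edge [237.0, 126.0] [405.0, 117.0]
260 [(190, 70), (193, 71), (196, 59), (199, 56), (202, 61), (205, 61), (208, 61), (211, 61), (214, 61), (217, 60), (220, 60), (223, 60), (226, 61), (229, 61), (232, 61), (235, 60), (238, 60), (241, 60), (244, 60), (247, 59), (250, 60), (253, 59), (256, 58), (259, 59), (262, 59), (265, 60), (268, 59), (271, 58), (274, 59), (277, 59), (280, 59), (283, 59), (286, 58), (289, 60), (292, 60), (295, 61), (298, 60)]
318 [(190, 70), (193, 70), (196, 57), (199, 57), (202, 66), (205, 66), (208, 65), (211, 66), (214, 65), (217, 65), (220, 66), (223, 65), (226, 65), (229, 65), (232, 65), (235, 65), (238, 65), (241, 65), (244, 65), (247, 66), (250, 65), (253, 66), (256, 66), (259, 65), (262,
[... 756 characters left out ...]
, (244, 64), (247, 65), (250, 65), (253, 66), (256, 66), (259, 66), (262, 65), (265, 66), (268, 66), (271, 66), (274, 66), (277, 66), (280, 65), (283, 65), (286, 66), (289, 64), (292, 62), (295, 61), (298, 60)]
row205 [(250, 56), (254, 69), (258, 37), (262, 70), (266, 71), (270, 70), (274, 70), (278, 58), (282, 70), (286, 70), (290, 70), (294, 67), (298, 65), (302, 71), (306, 70), (310, 71), (314, 62), (318, 69), (322, 70), (326, 70), (330, 70), (334, 40), (338, 70), (342, 70), (346, 71), (350, 70), (354, 36), (358, 70), (362, 59), (366, 71), (370, 71), (374, 37), (378, 66), (382, 138), (386, 163), (390, 124), (394, 80), (398, 161), (402, 159), (406, 161), (410, 162), (414, 165), (418, 170)]
```

Run:
```python
from h import *
g=cv2.imread("pics/w12.png",0)
for c0 in (290,318,345): print(c0,[(r,int(g[r,c0-6:c0+6].mean())) for r in range(100,200,2)])
for r0 in (125,135): print(r0,[(q,int(g[r0-2:r0+3,q].mean())) for q in list(range(226,250,2))+list(range(385,425,2))])
c=optics.capture("wrist")
for u,v,z in [(318,108,12),(318,111,12),(318,160,56.4),(318,185,92.4),(318,180,92.4),(318,190,92.4)]: print(u,v,z,ray(c,u,v,z).round(1))
print(ctrl.sense()['eef_pos'])
```

```text
290 [(100, 104), (102, 104), (104, 104), (106, 103), (108, 90), (110, 31), (112, 37), (114, 38), (116, 39), (118, 39), (120, 39), (122, 39), (124, 39), (126, 39), (128, 39), (130, 40), (132, 37), (134, 13), (136, 11), (138, 11), (140, 11), (142, 12), (144, 14), (146, 25), (148, 39), (150, 39), (152, 41), (154, 50), (156, 60), (158, 61), (160, 61), (162, 61), (164, 62), (166, 40), (168, 11), (170, 10), (172, 9), (174, 12), (176, 1), (178, 5), (180, 51), (182, 61), (184, 68), (186, 69), (188, 69), (190, 69), (192, 70), (194, 69), (196, 65), (198, 64)]
318 [(100, 103), (102, 103), (104, 103), (106, 102), (108, 96), (110, 31), (112, 37), (114, 38), (116, 39), (118, 39), (120, 39), (122, 40), (124, 39), (126, 39), (128, 39), (130, 39), (132, 35), (134, 2), (136, 3), (138, 3), (140, 2), (142, 1), (144, 2), (146, 16), (148, 39), (150, 40), (152, 39), (154, 39), (156, 39), (158, 39), (160, 39), (162, 39), (164, 39), (166, 39), (168, 6), (170, 5), (172, 5), (174, 7), (176, 1), (178, 6), (180, 52), (182, 62), (184, 68), (186, 68), (188, 69), (190, 70), (192, 70), (194, 67), (196, 57), (198, 55
[... 863 characters left out ...]
413, 199), (415, 198), (417, 198), (419, 199), (421, 200), (423, 201)]
135 [(226, 105), (228, 105), (230, 105), (232, 105), (234, 105), (236, 105), (238, 51), (240, 35), (242, 39), (244, 39), (246, 39), (248, 39), (385, 62), (387, 61), (389, 95), (391, 82), (393, 78), (395, 70), (397, 86), (399, 71), (401, 61), (403, 197), (405, 197), (407, 197), (409, 196), (411, 196), (413, 197), (415, 197), (417, 197), (419, 197), (421, 197), (423, 197)]
318 108 12 [ 479.4 -186.9   12. ]
318 111 12 [ 479.3 -188.5   12. ]
318 160 56.4 [ 478.4 -205.8   56.4]
318 185 92.4 [ 478.3 -206.4   92.4]
318 180 92.4 [ 478.4 -204.5   92.4]
318 190 92.4 [ 478.2 -208.3   92.4]
[ 476.58164369 -253.72017414   67.85458951]
```

Run:
```python
from h import *
c=optics.capture("wrist"); e=ctrl.sense()['eef_pos']; C=-c["R"].T@c["t"]
for name,tcp,rows in [("w11",np.array([435.4,6.2,8.5]),(245,247,272,276,284,300)),("w12",e,(169,172,181,184,188,195,215,235))]:
    g=cv2.imread(f"pics/{name}.png",0).astype(int); cc=C-e+tcp
    print(name,"cam",cc.round(1))
    for r in rows:
        row=cv2.GaussianBlur(g.astype(np.uint8),(3,3),0)[r].astype(int); d=np.diff(row)
        ed=[(i,int(d[i])) for i in range(225,420) if abs(d[i])>=12 and abs(d[i])>=abs(d[i-1]) and abs(d[i])>abs(d[i+1])]
        print(r,ed[:7],"...",ed[-7:])
print(np.linalg.inv(c["K"]).round(5).tolist(),c["R"].T.round(3).tolist())
```

```text
w11 cam [438.8  91.1 151.9]
245 [(259, -14), (373, 12), (403, 18), (405, -20)] ... [(259, -14), (373, 12), (403, 18), (405, -20)]
247 [(377, 15), (401, 43), (405, -51)] ... [(377, 15), (401, 43), (405, -51)]
272 [(237, -28), (246, 24), (385, -24), (397, 26), (410, -24)] ... [(237, -28), (246, 24), (385, -24), (397, 26), (410, -24)]
276 [(235, -27), (245, 31), (386, -27), (399, 25), (412, -23)] ... [(235, -27), (245, 31), (386, -27), (399, 25), (412, -23)]
284 [(232, -26), (246, 28), (386, -33), (402, 26), (415, -23)] ... [(232, -26), (246, 28), (386, -33), (402, 26), (415, -23)]
300 [(226, -24), (247, 33), (261, -14), (263, 17), (280, -19), (282, 21), (299, -12)] ... [(344, 18), (349, -25), (352, 16), (368, -20), (371, 16), (385, -33), (408, 23)]
w12 cam [ 480.1 -168.8  211.4]
169 [(240, -32), (269, -16), (364, 19), (398, 51)] ... [(240, -32), (269, -16), (364, 19), (398, 51)]
172 [(240, -36), (267, -18), (366, 17), (398, 60)] ... [(240, -36), (267, -18), (366, 17), (398, 60)]
181 [(241, -26), (397, 52)] ... [(241, -26), (397, 52)]
184 [(241, -25), (368, 16), (391, -28), (397, 61)] ... [(241, -25), (368, 16), (391, -28), (397, 61)]
188 [(240, -24), (368, 21), (374, 18), (392, -37), (397, 57)] ... [(240, -24), (368, 21), (374, 18), (392, -37), (397, 57)]
195 [(241, -18), (380, 43), (391, -36), (396, 54)] ... [(241, -18), (380, 43), (391, -36), (396, 54)]
215 [(242, -64), (260, 13), (278, -13), (280, 13), (352, -13), (372, -13), (385, 31)] ... [(278, -13), (280, 13), (352, -13), (372, -13), (385, 31), (390, -22), (395, 47)]
235 [(244, -76), (259, -13), (262, 14), (279, -13), (281, 14), (301, 12), (352, -16)] ... [(301, 12), (352, -16), (354, 13), (371, -13), (374, 12), (389, 13), (393, 67)]
[[0.00286, 0.0, -0.90796], [0.0, 0.00286, -0.55842], [0.0, 0.0, 1.0]] [[0.999, -0.048, -0.017], [-0.051, -0.944, -0.327], [-0.0, 0.327, -0.945]]
```

Run:
```python
from h import *
g=cv2.imread("pics/w12.png",0); 
for r in range(200,345,8):
    row=g[r-1:r+2].mean(0); d=np.diff(row)
    # groove minima
    m=[i for i in range(250,390) if row[i]<row[i-2]-8 and row[i]<row[i+2]-8 and row[i]==row[i-2:i+3].min()]
    print(r,m)
```

```text
200 [279, 300, 320, 334, 341, 354, 375]
208 [280, 292, 300, 313, 320, 334, 341, 354, 362, 375, 383]
216 [251, 260, 272, 280, 293, 300, 313, 320, 334, 341, 354, 362, 375]
224 [252, 260, 272, 280, 293, 300, 320, 334, 341, 354, 362, 382]
232 [252, 260, 273, 281, 293, 300, 314, 320, 334, 341, 353, 361, 374, 382]
240 [253, 261, 273, 281, 293, 301, 314, 320, 334, 341, 353, 361, 373, 381, 389]
248 [261, 274, 281, 294, 301, 314, 320, 333, 353, 361, 372, 381, 388]
256 [254, 274, 282, 294, 301, 314, 320, 333, 353, 360, 372, 380]
264 [255, 263, 282, 294, 301, 314, 333, 340, 352, 360, 371, 380, 389]
272 [255, 263, 275, 282, 301, 314, 321, 333, 340, 352, 360, 371, 372, 379]
280 [256, 264, 275, 283, 295, 302, 314, 321, 333, 340, 352, 359, 371, 379]
288 [265, 276, 283, 295, 302, 314, 321, 333, 340, 352, 359, 370, 371, 378]
296 [257, 265, 276, 283, 295, 302, 314, 321, 333, 352, 359, 370, 378]
304 [266, 284, 302, 314, 321, 333, 339, 351, 358, 369, 377]
312 [258, 266, 284, 296, 302, 333, 339, 351, 369, 377]
320 [252, 259, 266, 284, 296, 302, 314, 321, 333, 339, 351, 358, 369, 376]
328 [253, 267, 278, 285, 296, 303, 315, 321, 333, 339, 351, 357, 369, 376]
336 [253, 261, 266, 279, 284, 297, 302, 315, 321, 333, 339, 351, 357, 370, 375]
344 [254]
```

Run:
```python
from h import *
c=optics.capture("wrist"); bz=ctrl.sense()['eef_pos'][2]-11.3
a=ray(c,237.5,130,12);b=ray(c,402,130,12);print("plate",a.round(1),b.round(1),((a+b)/2).round(1))
for r,l,q in ((220,251.7,382.8),(316,258.5,376.7)):
    a=ray(c,l,r,bz+36);b=ray(c,q,r,bz+36);print("mod",a.round(1),b.round(1),((a+b)/2).round(1))
for r,z in ((167,bz),(180,bz+28),(112,12),(134,36),(146,18),(146,36)): print(r,z,ray(c,318,r,z).round(1))
```

```text
plate [ 433.4 -196.5   12. ] [ 526.6 -201.2   12. ] [ 480.  -198.8   12. ]
mod [ 453.4 -218.3   92.9] [ 501.7 -220.7   92.9] [ 477.5 -219.5   92.9]
mod [ 451.4 -260.8   92.9] [ 499.6 -263.2   92.9] [ 475.5 -262.    92.9]
167 56.87839090616785 [ 478.4 -208.8   56.9]
180 84.87839090616785 [ 478.5 -206.6   84.9]
112 12 [ 479.5 -188.8   12. ]
134 36 [ 479.  -197.2   36. ]
146 18 [ 478.6 -206.7   18. ]
146 36 [ 478.7 -203.2   36. ]
```

The fin lines converge exactly as a level top would, so the module is level. It lies about 1 mm off the nest's centre line, so I'll correct that and lower it.

```bash
python3 -m handwheel '[[[0.2,0.02,0,-0.2,0],[0.2,0,0,-0.18,0],[0.2,0,0,-0.1,0],[0.2,0,0,-0.1,0],[0.2,0,0,-0.08,0],[0.2,0,0,0,0]]]'; python3 -c "
from h import *
print(ctrl.sense()['wrist_torque'],ctrl.sense()['eef_pos'])"
```

```text
time_s: 15.25
eef_pos: [477.6, -255.1, 34.7]
ee_rot: [-0.0, 0.725, 0.689, -0.0]
force: [0.4, 0.2, -2.2]
grip_width: 0.657
grip_force: 87.0
[-0.02282443 -0.05746199  0.00489562] [ 477.62576382 -255.05167143   34.7341264 ]
```

```bash
python3 -m handwheel '[[[0.2,0,0,-0.05,0],[0.2,0,0,-0.04,0],[0.2,0,0,0,0]]]';  python3 -m handwheel '[[[-0.36,0,0,0,0],[-0.36,0,0,0,0],[-0.4,0,0,0,0],[-0.4,0,0,0,0],[-0.5,0,0,0,0],[-0.5,0,0,0.1,0],[-0.5,0,0,0.8,0],[-0.7,0,0,1,0],[-0.7,0,0,0,0]]]'
python3 - <<'E'
from h import *
c=optics.capture("wrist"); im=c["img"]; cv2.imwrite("pics/w14.png",im); g=cv2.cvtColor(im,cv2.COLOR_BGR2GRAY); print(ctrl.sense()['eef_pos'])
pr=lambda X:proj(c,X).round(0).tolist()
n=np.array([476.3,-267.8]); ux=np.array([-.0537,-.9986]); uy=np.array([.9986,-.0537])
for nm,l in (("-x end",-60),("+x end",60)): print(nm,[pr([*(n+ux*l),z]) for z in (18,46,54)])
for r in range(130,400,8):
    row=g[r-1:r+2].mean(0)
    print(r,[i for i in range(270,385) if row[i]<row[i-2]-8 and row[i]<row[i+2]-8 and row[i]==row[i-2:i+3].min()])
for c0 in (310,340): print(c0,[(r,int(g[r,c0-5:c0+5].mean())) for r in range(120,200,2)])
E
```

```text
time_s: 15.55
eef_pos: [478.1, -255.4, 31.0]
ee_rot: [0.0, 0.725, 0.689, 0.0]
force: [0.7, -0.5, -0.1]
grip_width: 0.656
grip_force: 87.2
time_s: 16.45
eef_pos: [480.2, -257.0, 132.2]
ee_rot: [0.006, 0.725, 0.689, 0.001]
force: [0.0, 0.0, 0.0]
grip_width: 0.854
grip_force: 0.0
[ 479.0417561  -256.14487375  129.05634343]
-x end [[313.0, 125.0], [313.0, 131.0], [312.0, 133.0]]
+x end [[313.0, 269.0], [313.0, 288.0], [313.0, 294.0]]
130 []
138 []
146 [275, 279, 287, 291, 299, 303, 315, 322, 334, 346, 357]
154 [275, 280, 287, 291, 299, 303, 311, 315, 322, 334, 346, 350, 372]
162 [270, 280, 287, 292, 299, 303, 311, 315, 322, 334, 338, 346, 350, 355, 372]
170 [280, 292, 299, 303, 311, 322, 334, 338, 345, 350, 355, 371]
178 [270, 276, 280, 292, 299, 303, 311, 315, 322, 326, 334, 345, 355, 371]
186 [271, 277, 281, 288, 292, 300, 303, 311, 315, 322, 326, 333, 338, 345, 349, 355, 370]
194 [271, 277, 281, 288, 292, 300, 304, 311, 315, 322, 326, 333, 338, 345, 349, 355, 370]
202 [271, 277, 281, 288, 292, 299, 304, 311, 315, 322, 326, 333, 337, 345, 349, 355, 369]
210 [272, 277, 282, 288, 293, 30
[... 725 characters left out ...]
58, 66), (160, 66), (162, 66), (164, 66), (166, 66), (168, 65), (170, 65), (172, 71), (174, 127), (176, 142), (178, 142), (180, 142), (182, 142), (184, 143), (186, 143), (188, 142), (190, 142), (192, 142), (194, 128), (196, 129), (198, 130)]
340 [(120, 30), (122, 31), (124, 34), (126, 34), (128, 15), (130, 33), (132, 64), (134, 66), (136, 68), (138, 66), (140, 64), (142, 66), (144, 66), (146, 66), (148, 66), (150, 66), (152, 66), (154, 66), (156, 66), (158, 66), (160, 66), (162, 66), (164, 66), (166, 65), (168, 66), (170, 68), (172, 109), (174, 114), (176, 121), (178, 107), (180, 131), (182, 132), (184, 135), (186, 135), (188, 136), (190, 138), (192, 138), (194, 138), (196, 138), (198, 140)]
```

Run:
```python
from h import *
s=ctrl.sense()
for n in ("wrist","top"):
    c=optics.capture(n); im=c["img"].astype(int)
    red=(im[...,2]>110)&(im[...,1]<60)&(im[...,0]<70); p=proj(c,[471.6,-354.7,85]).round().astype(int); m=np.zeros_like(red); m[max(p[1]-50,0):p[1]+50,max(p[0]-50,0):p[0]+50]=1; red&=m
    print(n,p,red.sum())
    if red.sum()>20:
        k=biggest(red); (u,v),r=cv2.minEnclosingCircle(k); print(u,v,r,cv2.boundingRect(k),ray(c,u,v,95).round(1),ray(c,u,v,88).round(1))
print(s['eef_pos'],s['joints'].round(2))
```

```text
wrist [315 360] 969
314.5 369.0 22.321613311767578 (293, 351, 44, 35) [ 471.5 -352.5   95. ] [ 471.1 -359.7   88. ]
top [424 238] 0
[ 479.0417561  -256.14487375  129.05634343] [-0.71  0.45  1.58 -0.    1.1  -0.66]
```

```bash
python3 -m handwheel '[[[-0.3,-0.02,-0.2,0,-1],[-0.3,-0.02,-0.4,0,-1],[-0.3,-0.02,-0.4,0,-1],[-0.3,-0.02,-0.4,0,-1],[-0.3,-0.02,-0.4,-0.1,-1],[-0.3,-0.02,-0.15,-0.1,-1],[-0.3,0,0,-0.1,-1],[-0.3,0,0,0,-1],[-0.3,0,0,0,-1],[-0.3,0,0,0,-1]]]'
python3 -m handwheel '[[[-0.3,0,0,0,0],[-0.3,0,0,0,0]]]'
python3 -c "
from h import *
s=[ctrl.sense()['eef_pos']]
for _ in range(3): optics.capture('top'); s.append(ctrl.sense()['eef_pos'])
print(np.round(s,1))"
```

```text
time_s: 17.6
eef_pos: [471.3, -352.2, 109.1]
ee_rot: [-0.001, 0.998, 0.059, -0.001]
force: [0.1, 0.0, 0.3]
grip_width: 0.647
grip_force: 0.0
time_s: 17.8
eef_pos: [471.5, -352.4, 109.8]
ee_rot: [-0.001, 0.998, 0.064, -0.001]
force: [0.0, -0.0, -0.2]
grip_width: 0.649
grip_force: 0.0
[[ 471.5 -352.4  109.8]
 [ 471.6 -352.5  110.1]
 [ 471.7 -352.5  110.3]
 [ 471.7 -352.6  110.4]]
```

```bash
python3 -m handwheel '[[[-0.3,0,-0.04,-0.3,0],[-0.3,0,0,-0.3,0],[-0.3,0,0,-0.26,0],[-0.3,0,0,0,0],[0.6,0,0,0,0],[0.6,0,0,0,0],[0.6,0,0,0,0],[0.6,0,0,0,0],[0.6,0,0,0,0]]]' 60
```

```text
time_s: 18.85
eef_pos: [472.1, -355.0, 68.5]
ee_rot: [0.001, 0.998, 0.062, 0.0]
force: [-0.3, -0.2, 5.7]
grip_width: 0.339
grip_force: 59.8
```

```bash
python3 -m handwheel '[[[0.6,0,0,0.08,0],[0.6,0,0,0.08,0],[0.6,0,0,0.08,0],[0.6,0,0,0.06,0],[0.6,0,0,0,0]]]'
```

```text
time_s: 19.35
eef_pos: [471.8, -354.8, 82.8]
ee_rot: [0.0, 0.998, 0.062, -0.0]
force: [3.1, -5.0, -11.3]
grip_width: 0.337
grip_force: 59.9
```

```bash
python3 -m handwheel '[[[0.6,0,0,0.01,0.8],[0.6,0,0,0,1],[0.6,0,0,0,1],[0.6,0,0,0,1],[0.6,0,0,0,1],[0.6,0,0,0,1],[0.6,0,0,0,1],[0.6,0,0,0,1],[0.6,0,0,0,1],[0.6,0,0,0,1]]]'; python3 -m handwheel '[[[0.6,0,0,0,0.3],[0.6,0,0,0,0],[0.6,0,0,0,0]]]'; python3 -c "
from h import *
s=ctrl.sense();print(s['wrist_torque'],2*np.arctan2(s['ee_rot'][2],s['ee_rot'][1])-2*np.arctan2(.062,.998))"
```

```text
time_s: 20.35
eef_pos: [472.0, -354.7, 82.9]
ee_rot: [0.0, 0.733, 0.681, 0.0]
force: [5.0, -4.1, -10.3]
grip_width: 0.339
grip_force: 60.0
time_s: 20.65
eef_pos: [472.0, -354.7, 82.9]
ee_rot: [0.0, 0.72, 0.694, 0.0]
force: [5.2, -4.6, -11.2]
grip_width: 0.334
grip_force: 60.0
[-0.71921354 -0.85801208  0.0761773 ] 1.409480309660388
```

Turned 1.41 rad. Now I'll lower toward the notch (about 4 mm of lift left), release and retreat.

```bash
python3 -m handwheel '[[[0.6,0,0,-0.05,0],[0.6,0,0,-0.06,0],[0.6,0,0,-0.06,0],[0.6,0,0,-0.04,0],[0.6,0,0,0,0]]]'; python3 -m handwheel '[[[-0.3,0,0,0,0],[-0.3,0,0,0,0],[-0.3,0,0,0,0],[-0.3,0,0,0,0]]]'; python3 -m handwheel '[[[-0.3,0,0,0.3,0],[-0.3,0,0,0.6,0],[-0.3,0,0,1,0],[-0.3,0,0,1,0],[-0.3,0,-0.5,0.8,0],[-0.3,0,0,0,0],[-0.3,0,0,0,0]]]'
python3 - <<'E'
from h import *
c=optics.capture("wrist"); im=c["img"].astype(int); cv2.imwrite("pics/w20.png",im); print(ctrl.sense()['eef_pos'])
n=np.array([476.3,-267.8]); ux=np.array([-.0537,-.9986])
red=(im[...,2]>110)&(im[...,1]<60)&(im[...,0]<70)
p=proj(c,[471.6,-354.7,95]).astype(int); m=np.zeros_like(red); m[p[1]-45:p[1]+45,p[0]-45:p[0]+45]=1
k=biggest(red&m); (u,v),r=cv2.minEnclosingCircle(k); print("red",p,u,v,r,cv2.boundingRect(k))
for z in (95,99,109): print(z,ray(c,u,v,z).round(1), proj(c,[*(n+87*ux),z]).round(1), 15.5*349.7/(c["R"]@np.array([*(n+87*ux),z])+c["t"])[2])
org=(im[...,2]>150)&(im[...,1]>60)&(im[...,1]<150)&(im[...,0]<70)
for z in (57,61,65): print("arm tip exp",proj(c,[*(n+37*ux),z]).round(1),"parked tip",proj(c,[*(n+87*ux+50*np.array([.993,.117])),z]).round(1))
g=im.mean(2)
t=proj(c,[*(n+50*ux),65]).round().astype(int)
print("row profile across arm",[(q,int(g[t[1]-1:t[1]+2,q].mean())) for q in range(t[0]-40,t[0]+41,3)])
print("along",[(r,int(g[r,t[0]-3:t[0]+4].mean())) for r in range(t[1]-40,t[1]+40,3)])
E
```

```text
time_s: 21.15
eef_pos: [472.0, -354.8, 72.9]
ee_rot: [0.0, 0.72, 0.694, 0.0]
force: [2.9, -3.7, -5.5]
grip_width: 0.337
grip_force: 60.4
time_s: 21.55
eef_pos: [471.8, -354.6, 73.1]
ee_rot: [0.0, 0.72, 0.694, -0.0]
force: [-0.3, 0.4, 0.7]
grip_width: 0.648
grip_force: 0.0
time_s: 22.25
eef_pos: [471.7, -379.9, 257.9]
ee_rot: [0.0, 0.72, 0.694, 0.0]
force: [-1.0, -0.1, -0.6]
grip_width: 0.655
grip_force: 0.0
[ 471.50726943 -379.28747151  256.67400605]
red [316 145] 316.9934387207031 145.2635955810547 18.008588790893555 (299, 130, 37, 33)
95 [ 471.6 -354.5   95. ] [317.  145.4] 17.54172993750476
99 [ 471.7 -353.7   99. ] [317.  146.3] 17.758832629488385
109 [ 471.7 -351.8  109. ] [317.  148.7] 18.32585075512395
arm tip exp [317.8  84.8] parked tip [367.4 130. ]
arm tip exp [317.8  84.9] parked tip [368.  130.7]
arm tip exp [317.8  85.1] parked tip [368.6 131.3]
row profile across arm [(278, 40), (281, 33), (284, 35), (287, 37), (290, 60), (293, 58), (296, 69), (299, 68), (302, 69), (305, 80), (308, 80), (311, 5), (314, 6), (317, 4), (320, 5), (323, 3), (326, 83), (329, 57), (332, 57), (335, 68), (338, 69), (341, 68), (344, 53), (347, 57), (350, 63), (353, 53), (356, 100)]
along [(60, 140), (63, 127), (66, 146), (69, 179), (72, 106), (75, 106), (78, 107), (81, 107), (84, 103), (87, 5), (90, 6), (93, 5), (96, 5), (99, 5), (102, 4), (105, 4), (108, 4), (111, 4), (114, 4), (117, 4), (120, 4), (123, 4), (126, 20), (129, 34), (132, 78), (135, 95), (138, 95)][ WARN:0@0.780] global loadsave.cpp:1063 imwrite_ Unsupported depth image for selected encoder is fallbacked to CV_8U.
```

```bash
python3 -c "
from h import *
print(ctrl.finish_job())"
```

```text
the job is handed in; nothing more can be done
None
```

The module is turned over and lying in the nest, the clamp is swung over it and lowered into its notch, and the job is handed in at about 22 s; my camera and force readings agreed with this, but the hand-in gave no verdict.

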